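Turn the rocking vial stand until it stands firm

TASK

The four-footed vial stand was put back crooked on its round base and rocks on its two long feet. Turn it on the base by its handle, without lifting it off, until the long feet drop into the hidden channel and all four feet touch, so that it stands low, level and steady; then let go, leaving the things round about where they are.

Things in the scene. Friction and masses are not known exactly. Their poses are not given: they have to be found in the camera images.
- base: Round docking base fixed to the table: grey plastic dish 144 mm across with four low screw lugs reaching 87 mm from its centre, wall 20 mm high, inner radius 63 mm. Origin: centre of its underside, on the table; z up. Its turn says nothing about the channel inside.
- base_floor (a point): Centre of the raised floor in the dish, 12 mm above the table, z up. The floor is cut by one straight channel, 26 mm wide and 6 mm deep, from wall to wall through the middle. The way it runs differs each time, is given by no pose and is hidden by the stand, so feel for it. It never lies within 0.4 rad of the long feet's first line, and does not turn during the work.
- stand: Loose vial stand, 0.26-0.49 kg: aluminium disc 160 mm across, underside at z = 20, top at z = 28 mm, with a skirt (inner radius 75 mm, down to z = 12 mm) round the base wall. Origin: on its axis, level with its long feet's ends; z up. Heavier on +y (steel rim clip). Origin 12 mm above the table while it rocks (leaning 0.115 rad to either side), 6 mm once all four feet touch.
- stand_handle (a point): Middle of the stand's black handle bar, 53 mm above the stand's origin. The bar lies along the stand's y axis (over the short feet): 84 mm long, 16 mm thick, 22 mm high, 14 mm above the disc. Fingers that straddle it loosely can turn the stand and leave it free to rock and drop. Turn it about the base's centre: while it leans the handle is 6 mm aside.
- stand_long_foot (a point): Lower end of the long ball foot (slippery plastic, 14 mm diameter) on the stand's +x side, 52 mm from its axis; its twin is on the -x side. The stand rocks about their line. Either end of the channel takes either foot, with 6 mm play each side; once in, the channel's side stops it: over 0.5 N m to turn, else mostly under 0.3. The stand has 3 to 4 mm play on the base.
- stand_short_foot (a point): Lower end of the short ball foot (14 mm diameter) on the stand's +y side, 52 mm from its axis and 6 mm above the level of the long feet; its twin is on the -y side. Short feet stand on the raised floor when the long feet are in the channel.
- carton_a: Bystander, to be left alone: small flat medicine carton 90x50x20 mm, standing near the base. Origin: centre of its underside.
- vial_1: Bystander, to be left alone: glass vial 26 mm across, 53 tall, standing near the base. Origin: centre of its underside.
- vial_3: Bystander, to be left alone: glass vial 22 mm across, 47 tall, standing near the base. Origin: centre of its underside.
- stapler: Bystander, to be left alone: black stapler 34x125x42 mm, standing near the base. Origin: centre of its underside.
- cream_tube: Bystander, to be left alone: cream tube 30x82x20 mm, standing near the base. Origin: centre of its underside.
- stamp: Bystander, to be left alone: rubber stamp with a knob, 23x50x52 mm, standing near the base. Origin: centre of its underside.
Things that resemble listed ones, but are neither listed nor needed, are in the scene too. What is meant by the stand is not green, and is the larger of those in its own colour.

How it is judged:
At the end, for the whole second after the job is handed in: The stand stands level (within 0.035 rad) with its long feet down in the channel (origin less than 8 mm above the table), centred on the base within 10 mm, at rest and released (z of stand in the frame of base below 0.008 m and angle between stand's own z axis and vertical below 0.035 rad and horizontal distance between stand and base below 0.01 m and linear speed of stand below 0.01 m/s and angular speed of stand below 0.05 rad/s); the robot touches nothing.
It fails at once if the stand is lifted off its base (more than 20 mm above the raised floor) (z of stand in the frame of base above 0.032 m).
It fails at once if the stand is tipped over far (more than 0.35 rad) (angle between stand's own z axis and vertical above 0.35 rad).
It fails at once if a bystander is pushed aside (more than 20 mm) (distance of any of carton_a, vial_1, vial_3, stapler, cream_tube, stamp from where it was at the start of the episode above 0.02 m).
It also fails if it takes over 40 s, if anything falls off the work surface, if the arm or the gripper's body presses on something with over 40 N, if the wrist force passes 120 N, or if a joint passes its speed limit or range.

ROBOT

A 6-joint arm with a two-finger parallel gripper is mounted at the origin on a cart in front of the work surface, level with it; the furniture and walls round the work are solid. World frame = base frame: x ahead of the robot, y to its left, z up, the work surface at z = 0. Lengths are in m, angles in rad, forces in N, time in s.
With the tool pointing down it reaches from about 0.35 to 0.875 m from the base axis. Payload 4.2 kg.
Tool frame: the origin (TCP) lies at the very end of the fingers, on their centre line; the grasp point (between the pads) lies 19 mm behind it; z points along the fingers, y is the line along which they close (so a half turn about z gives the same grasp; the last joint's range is limited). The gripper opens to 85 mm and grips with 20 to 120 N. Pads are 22 mm wide; open, the fingers measure 114 mm over their backs; the gripper's body (76 mm by 85 mm) begins 54 mm behind the grasp point. The pads swing forward as they close: fully open they stand 13 mm farther back than shut.
Start: joints at [-0.891, 0.385, 0.008, 0, -1.194, -0.259], TCP at [0.255, -0.57, 0.231] pointing down, gripper open.
Joint ranges: [-3.14, 3.14], [-1.21, 2.06], [-1.07, 1.41], [-3.16, 2.05], [-2.99, -0.16], [-3.1, 3.1]. Speed limits (rad/s): [2.79, 2.79, 3.14, 3.14, 3.14, 3.14].

INTERFACE

Orientations are given as a rotation vector (axis times angle).
In Python, from bench import r, read_camera, camera_params, nets gives the robot as it stands. The module is installed in compiled form; this text tells all that it offers.
- The arm moves only by the tool play_rows, never from a script. Its argument "rows" is a list of rows, each an object of numbers: "tx", "ty", "tz": the shift along the tool's x, y, z in mm; "wx", "wy", "wz": the turn, a rotation vector about the tool's x, y, z in degrees; "grip": the opening, from 0 (shut) to 1 (fully open). In form: [{"tx": .., "ty": .., "tz": .., "wx": .., "wy": .., "wz": .., "grip": ..}, ...]. A call has 1 to 20 rows; each row shifts and turns the commanded pose from where the row before left it, along the tool's axes as they then stand; what a row does not reach is not made up. A row lasts 1/10 s, in which the tool goes at most 50 mm and 8.59 degrees, less where a joint would pass 70% of its speed; a pose out of reach is approached as far as the arm can. A call is refused whole if a number of a shift passes 50 or a number of a turn 8.59, either way. A call with a gripper value outside its range is refused whole. The fingers move at their own pace and stop on an object; "force" is the grip in N (left out, the last holds). Time passes only in rows, so rows that do not move let the fingers close. It gives the time, the measured TCP pose, the force, the opening and the grip force at its end, in the units of the state.
- r.sense(): the state, without advancing time (a new reading comes with each control period).
- read_camera(name): name is "scene" or "top" or "wrist"; returns the picture (420x560x3 uint8, red, green, blue); there is no depth.
- camera_params(name): a dict with "fovy" (degrees; the focal length in pixels is half the picture's height over the tangent of half this angle, whatever the lens; pixels are square), "cx", "cy" (the principal point, pixels), "origin" and "attitude" of the camera in the world. Camera axes: x right, y up, looking along -z (the intrinsics and any distortion apply to the point x, -y, -z); pixel columns grow to the right and rows downward; lengths in m; the calibration is good to about 2 mm. A picture is of the moment at which its call begins: read the wrist's pose just before it. camera_params takes no time and is no camera call; for the wrist camera it gives the pose at the moment of the call.
- r.sign_off(): hands the job in; it is judged then, once.
Trained networks look in the newest picture that a camera, given by its name, has taken for a name from the list of things; names that differ only in an ending like _2 or _b are one class to them, and where a whole thing is asked for, a point or a joint stands for the part that bears it (a point fixed in the world has none). Each returns a list of dicts, best first, with "score" (0 to 1); they miss things now and then, are a little off and sometimes report something else, mostly with a low value. They report only what shows in the picture. A call takes as long as a camera call. They do not tell look-alikes from the thing itself.
- nets.search_frame(label, camera): "at" ([row, column] in pixels, amid what is visible of it).
- nets.place_of(label, camera): "at" ([row, column] in pixels: a listed point, or the origin of a listed thing).
The state is a dict: "time": time; "joint_positions": joint angles; "joint_vel": joint speeds; "joint_efforts": joint torques, N m; "eef_pos": TCP position; "eef_rot": TCP orientation; "contact_force": force on the tool from outside, world axes, zero at the start; "moment": the same for the moment, N m; "grip_width": opening from 0.0 (shut) to 1.0 (fully open); "gripper_force": force on a finger pad.
Only numpy, scipy, OpenCV 4.12 (cv2) and the standard library are available. Lean on these libraries where they do the work, as an engineer would, in place of code of your own. Each camera call takes 0.05 s, during which the arm holds its last target. There are 200 camera calls.

## Working session

There is one attempt and no reset: what is moved stays moved. The work goes in short steps, Python scripts to look and compute and a tool call to move; the robot and the scene stay as the last step left them, time stands still between calls to the robot, and variables do not carry over. Pictures are saved under pics/ and viewed, at most 10 in all, crops included, and the job is handed in when it is done.

Besides the shell and the picture viewer there is one more tool, called after ">>>" as name(argument=value, ...) on one line, values as JSON. play_rows: Moves the arm, as the interface text tells. Its arguments: {"type":"object","properties":{"rows":{"type":"array"},"force":{"type":"number"}},"required":["rows"]}

```bash
mkdir -p pics; cat > h.py <<'E'
import numpy as np,cv2
from bench import r,read_camera,camera_params,nets
from scipy.spatial.transform import Rotation as R
def ray(cam,at,p=None):
    p=p or camera_params(cam); f=210/np.tan(np.radians(p['fovy'])/2)
    d=np.array([(at[1]-p['cx'])/f,-(at[0]-p['cy'])/f,-1.]); A=np.array(p['attitude'],float)
    M=A if A.shape==(3,3) else R.from_rotvec(A).as_matrix()
    return np.array(p['origin']),M@d
def at_z(cam,at,z,p=None):
    o,d=ray(cam,at,p); return o+d*(z-o[2])/d[2]
def save(cam,n):
    im=read_camera(cam); cv2.imwrite('pics/'+n,im[:,:,::-1]); return im
E
python3 - <<'E'
from h import *
a=save('top','top.png'); b=save('scene','scene.png')
cv2.imwrite('pics/both.png',cv2.resize(np.vstack([a,b])[:,:,::-1],None,fx=.714,fy=.714))
for c in ('top','scene'):
    print(c,camera_params(c))
    for l,z in (('base',0),('stand',.012),('stand_handle',.065),('stand_long_foot',.012),('stand_short_foot',.018)):
        for d in nets.place_of(l,c)[:4]: print(l,np.round(d['at']),round(d['score'],2),at_z(c,d['at'],z).round(3))
print(r.sense())
E
```

```text
top {'fovy': 55.907658252275446, 'cx': 277.2167885525001, 'cy': 207.1844088319324, 'origin': array([0.47194617, 0.00929311, 0.93172754]), 'attitude': array([ 0.10533463, -0.1495425 , -1.57616858])}
base [222. 187.] 0.6 [0.591 0.196 0.   ]
stand [241. 274.] 0.83 [ 0.543 -0.009  0.012]
stand [134. 216.] 0.57 [0.804 0.127 0.012]
stand_handle [130. 211.] 0.85 [0.793 0.134 0.065]
stand_handle [130. 339.] 0.81 [ 0.792 -0.161  0.065]
stand_handle [239. 274.] 0.61 [ 0.543 -0.009  0.065]
stand_handle [169. 281.] 0.39 [ 0.7   -0.025  0.065]
stand_long_foot [153. 215.] 0.97 [0.755 0.13  0.012]
stand_long_foot [222. 285.] 0.85 [ 0.587 -0.034  0.012]
stand_long_foot [121. 333.] 0.64 [ 0.835 -0.158  0.012]
stand_short_foot [126. 235.] 0.88 [0.819 0.083 0.018]
stand_short_foot [234. 254.] 0.83 [0.558 0.037 0.018]
stand_short_foot [135. 321.] 0.81 [ 0.797 -0.125  0.018]
stand_short_foot [294. 213.] 0.33 [0.425 0.13  0.018]
scene {'fovy': 43.390667386330705, 'cx': 275.7265594073434, 'cy': 208.3611211039398, 'origin': array([-0.10694137,  0.54384153,  0.62995157]), 'attitude': array([ 0.53438175, -1.0
[... 742 characters left out ...]
'time': 0.6, 'joint_positions': array([-8.91391424e-01,  3.84676734e-01,  7.86228832e-03, -1.18094967e-05,
       -1.19398988e+00, -2.58633242e-01]), 'joint_vel': array([-0.0013188 ,  0.00082017,  0.00104556,  0.00131498,  0.00068418,
        0.00295022]), 'joint_efforts': array([ 3.62288447e-04, -3.91830039e+01,  1.88529825e+01,  4.18890148e+00,
       -3.91322819e-04,  8.34087018e-06]), 'eef_pos': array([ 0.25531631, -0.57043135,  0.23130959]), 'eef_rot': array([-6.56073567e-01,  3.07231721e+00,  1.90020801e-05]), 'contact_force': array([-0.31174889, -0.23135487,  1.04345955]), 'moment': array([ 0.02779001,  0.03996704, -0.00915984]), 'gripper_force': 0.0, 'grip_width': 0.9982068766611448}
```

View pics/top.png

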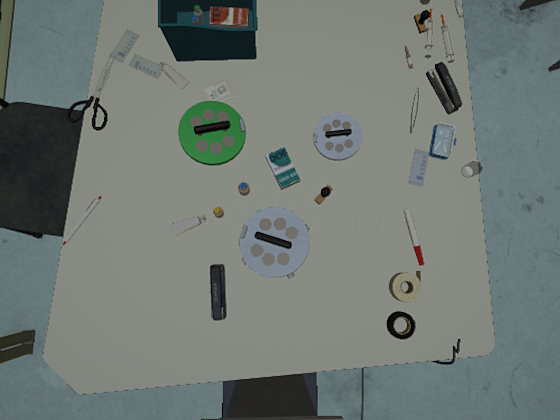

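View pics/scene.png

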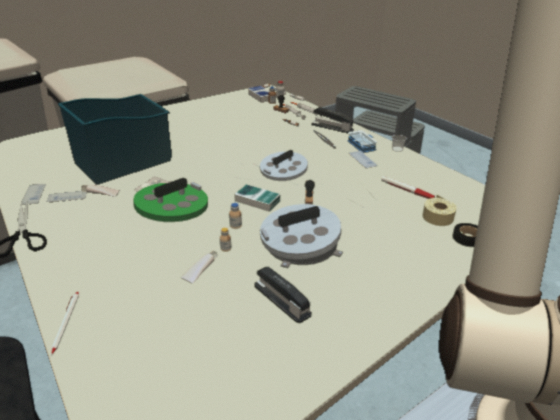

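The stand could be taken for any of three discs in the top view, given as (row, column): green at (131,212), small grey at (136,338) and large grey at (241,274). By the description I take the large grey one, at world (0.543, -0.01). Next I'll check it in a close crop and measure the disc centre and bar direction.

```bash
python3 - <<'E'
from h import *
im=cv2.imread('pics/top.png'); c=im[195:290,225:325]
cv2.imwrite('pics/crop.png',cv2.resize(c,None,fx=6,fy=6,interpolation=cv2.INTER_CUBIC))
hsv=cv2.cvtColor(im,cv2.COLOR_BGR2HSV)
m=np.zeros(im.shape[:2],np.uint8); cv2.circle(m,(274,241),42,255,-1)
print(hsv[225,250],hsv[250,240+8],hsv[290,300],hsv[240,272])
dark=((hsv[:,:,2]<70)&(m>0)).astype(np.uint8)
n,l,s,ce=cv2.connectedComponentsWithStats(dark); i=1+np.argmax(s[1:,4]); ys,xs=np.nonzero(l==i)
(cx,cy),(w,h),a=cv2.minAreaRect(np.c_[xs,ys].astype(np.float32)); print('bar',cx,cy,w,h,a)
p=np.c_[xs,ys]; v=np.linalg.svd(p-p.mean(0),full_matrices=False)[2][0]
A=at_z('top',[cy-v[1]*15,cx-v[0]*15],.07);B=at_z('top',[cy+v[1]*15,cx+v[0]*15],.07)
print(A,B,(A+B)/2,'bar yaw deg',np.degrees(np.arctan2(*(A-B)[[1,0]])))
disc=((hsv[:,:,0]>95)&(hsv[:,:,0]<130)&(hsv[:,:,1]>20)&(m>0)).astype(np.uint8)
cn=max(cv2.findContours(disc,cv2.RETR_EXTERNAL,cv2.CHAIN_APPROX_NONE)[0],key=cv2.contourArea)
e=cv2.fitEllipse(cv2.convexHull(cn)); print(e,at_z('top',[e[0][1],e[0][0]],.038))
s=r.sense(); print(R.from_rotvec(s['eef_rot']).as_matrix().round(3))
E
```

```text
[106  40 147] [104  40 146] [ 41  15 140] [ 0 14 36]
bar 272.7735900878906 239.7075653076172 37.33502197265625 7.12413215637207 17.744672775268555
[0.55144525 0.02570184 0.07      ] [ 0.53075973 -0.03625552  0.07      ] [ 0.54110249 -0.00527684  0.07      ] bar yaw deg 71.53753790498311
((274.2533264160156, 241.78489685058594), (69.04933166503906, 70.52890014648438), 42.75950241088867) [ 0.53894305 -0.00914087  0.038     ]
[[-0.913 -0.408  0.   ]
 [-0.408  0.913  0.   ]
 [-0.     0.    -1.   ]]
```

View pics/crop.png

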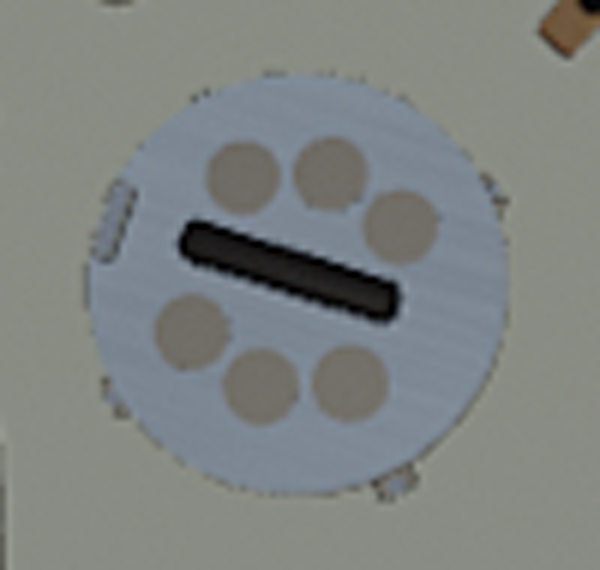

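The crop confirms it. The large grey disc has its clip on the left, at crop (230,115), so that is +y. The bar runs at a yaw of 71.5°, and the lugs put the base centre at about (0.538, -0.012). Now I'll move above it and turn the tool.

>>> play_rows(rows=[{"tx": -34.7, "ty": 28.2, "grip": 0.5}, {"tx": -34.7, "ty": 28.2, "grip": 0.5}, {"tx": -34.7, "ty": 28.2, "grip": 0.5}, {"tx": -34.7, "ty": 28.2, "grip": 0.5}, {"tx": -34.7, "ty": 28.2, "grip": 0.5}, {"tx": -34.7, "ty": 28.2, "grip": 0.5}, {"tx": -34.7, "ty": 28.2, "grip": 0.5}, {"tx": -34.7, "ty": 28.2, "grip": 0.5}, {"tx": -34.7, "ty": 28.2, "grip": 0.5}, {"tx": -34.7, "ty": 28.2, "grip": 0.5}, {"tx": -34.7, "ty": 28.2, "grip": 0.5}, {"tx": -34.7, "ty": 28.2, "grip": 0.5}, {"tx": -34.7, "ty": 28.2, "grip": 0.5}, {"tx": -34.7, "ty": 28.2, "grip": 0.5}, {"wz": -7.9, "grip": 0.5}, {"wz": -7.9, "grip": 0.5}, {"wz": -7.9, "grip": 0.5}, {"wz": -7.9, "grip": 0.5}, {"wz": -7.9, "grip": 0.5}, {"wz": -7.9, "grip": 0.5}])

```text
schema error: expected keys tx, ty, tz, wx, wy, wz, grip
```

```bash
python3 - <<'E'
from h import *
save('wrist','w1.png'); p=camera_params('wrist'); s=r.sense()
M=R.from_rotvec(s['eef_rot']).as_matrix(); print(s['time'],s['eef_pos'],s['joint_positions'].round(2),M.round(3),np.degrees(np.arctan2(M[1,1],M[0,1])))
for l,z in (('stand_handle',.065),('stand',.012),('base',0)):
    for d in nets.place_of(l,'wrist')[:2]: print(l,np.round(d['at']),round(d['score'],2),at_z('wrist',d['at'],z,p).round(3))
im=cv2.imread('pics/w1.png');v=im.max(2)
dark=(v<60).astype(np.uint8);n,l,st,ce=cv2.connectedComponentsWithStats(dark)
for i in range(1,n):
    if st[i,4]>400:
        ys,xs=np.nonzero(l==i);q=np.c_[xs,ys];(cx,cy),wh,a=cv2.minAreaRect(q.astype(np.float32))
        vv=np.linalg.svd(q-q.mean(0),full_matrices=False)[2][0]
        A=at_z('wrist',[cy-vv[1]*15,cx-vv[0]*15],.075,p);B=at_z('wrist',[cy+vv[1]*15,cx+vv[0]*15],.075,p)
        print(cx,cy,wh,((A+B)/2).round(4),np.degrees(np.arctan2(*(A-B)[[1,0]])))
E
```

```text
0.65 [ 0.25531625 -0.57046657  0.23136676] [-0.89  0.38  0.01 -0.   -1.19 -0.26] [[-0.913 -0.408  0.   ]
 [-0.408  0.913 -0.   ]
 [-0.    -0.    -1.   ]] 114.10815906743738
509.9391174316406 120.44192504882812 (149.72088623046875, 143.91940307617188) [ 0.1257 -0.4238  0.075 ] -100.01563440597538
316.4189147949219 188.98648071289062 (50.80332946777344, 19.92431640625) [ 0.2431 -0.544   0.075 ] -150.0251606447889
279.5 292.0 (254.0, 559.0) [ 0.3488 -0.5324  0.075 ] 115.00568707908133
```

View pics/w1.png

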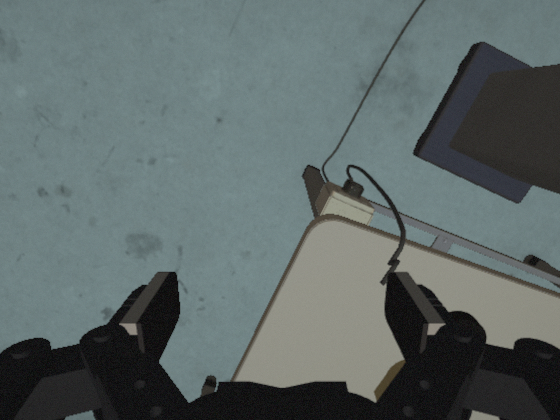

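The call was refused because every key is required. The wrist view still shows the start pose, with the table corner and the fingers at (300,150) and (300,410). I'll repeat it with all the keys.

>>> play_rows(rows=[{"tx": -34.7, "ty": 28.2, "tz": 0, "wx": 0, "wy": 0, "wz": 0, "grip": 0.5}, {"tx": -34.7, "ty": 28.2, "tz": 0, "wx": 0, "wy": 0, "wz": 0, "grip": 0.5}, {"tx": -34.7, "ty": 28.2, "tz": 0, "wx": 0, "wy": 0, "wz": 0, "grip": 0.5}, {"tx": -34.7, "ty": 28.2, "tz": 0, "wx": 0, "wy": 0, "wz": 0, "grip": 0.5}, {"tx": -34.7, "ty": 28.2, "tz": 0, "wx": 0, "wy": 0, "wz": 0, "grip": 0.5}, {"tx": -34.7, "ty": 28.2, "tz": 0, "wx": 0, "wy": 0, "wz": 0, "grip": 0.5}, {"tx": -34.7, "ty": 28.2, "tz": 0, "wx": 0, "wy": 0, "wz": 0, "grip": 0.5}, {"tx": -34.7, "ty": 28.2, "tz": 0, "wx": 0, "wy": 0, "wz": 0, "grip": 0.5}, {"tx": -34.7, "ty": 28.2, "tz": 0, "wx": 0, "wy": 0, "wz": 0, "grip": 0.5}, {"tx": -34.7, "ty": 28.2, "tz": 0, "wx": 0, "wy": 0, "wz": 0, "grip": 0.5}, {"tx": -34.7, "ty": 28.2, "tz": 0, "wx": 0, "wy": 0, "wz": 0, "grip": 0.5}, {"tx": -34.7, "ty": 28.2, "tz": 0, "wx": 0, "wy": 0, "wz": 0, "grip": 0.5}, {"tx": -34.7, "ty": 28.2, "tz": 0, "wx": 0, "wy": 0, "wz": 0, "grip": 0.5}, {"tx": -34.7, "ty": 28.2, "tz": 0, "wx": 0, "wy": 0, "wz": 0, "grip": 0.5}, {"tx": 0, "ty": 0, "tz": 0, "wx": 0, "wy": 0, "wz": -7.9, "grip": 0.5}, {"tx": 0, "ty": 0, "tz": 0, "wx": 0, "wy": 0, "wz": -7.9, "grip": 0.5}, {"tx": 0, "ty": 0, "tz": 0, "wx": 0, "wy": 0, "wz": -7.9, "grip": 0.5}, {"tx": 0, "ty": 0, "tz": 0, "wx": 0, "wy": 0, "wz": -7.9, "grip": 0.5}, {"tx": 0, "ty": 0, "tz": 0, "wx": 0, "wy": 0, "wz": -7.9, "grip": 0.5}, {"tx": 0, "ty": 0, "tz": 0, "wx": 0, "wy": 0, "wz": -7.9, "grip": 0.5}])

```text
time: 2.8
eef_pos: [0.5375, -0.0116, 0.2314]
eef_rot: [-1.843, 2.544, -0.0]
contact_force: [-0.1, 0.2, 1.1]
grip_width: 0.504
gripper_force: 0.0
```

```bash
cat > m.py <<'E'
from h import *
import sys
n=sys.argv[1]; zb=float(sys.argv[2])
save('wrist',n); p=camera_params('wrist'); s=r.sense()
M=R.from_rotvec(s['eef_rot']).as_matrix(); print(s['time'],s['eef_pos'],s['joint_positions'].round(2),'ytool yaw',np.degrees(np.arctan2(M[1,1],M[0,1])))
for l,z in (('stand_handle',.065),('stand',.012),('base',0)):
    for d in nets.place_of(l,'wrist')[:2]: print(l,np.round(d['at']),round(d['score'],2),at_z('wrist',d['at'],z,p).round(3))
im=cv2.imread('pics/'+n);v=im.max(2)
dark=(v<60).astype(np.uint8);n,l,st,ce=cv2.connectedComponentsWithStats(dark)
for i in range(1,n):
    if st[i,4]>400:
        ys,xs=np.nonzero(l==i);q=np.c_[xs,ys];(cx,cy),wh,a=cv2.minAreaRect(q.astype(np.float32))
        vv=np.linalg.svd(q-q.mean(0),full_matrices=False)[2][0]
        A=at_z('wrist',[cy-vv[1]*15,cx-vv[0]*15],zb,p);B=at_z('wrist',[cy+vv[1]*15,cx+vv[0]*15],zb,p)
        print(cx,cy,wh,((A+B)/2).round(4),np.degrees(np.arctan2(*(A-B)[[1,0]])))
E
python3 m.py w2.png .07
```

```text
2.85 [ 0.53747947 -0.01162431  0.23142761] [ 0.28  0.24 -0.21  0.   -1.13 -0.59] ytool yaw 162.04245750345655
stand_handle [192. 280.] 0.94 [ 0.541 -0.009  0.065]
stand_handle [376.  94.] 0.92 [0.796 0.123 0.065]
stand [174. 280.] 0.72 [ 0.54  -0.015  0.012]
553.5 33.0 (66.0, 11.0) [ 0.2979 -0.0656  0.07  ] -90.01821139117976
121.0 101.5 (23.0, 32.0) [ 0.6417 -0.1238  0.07  ] -26.918458604640993
279.5 193.0 (90.0, 17.0) [ 0.5417 -0.0092  0.07  ] -108.14775023250944
406.18072509765625 244.06341552734375 (11.078470230102539, 109.75215911865234) [0.4448 0.0738 0.07  ] -176.93622352435608
279.5 328.0 (182.0, 559.0) [0.5853 0.1241 0.07  ] 164.01528826743484
```

View pics/w2.png

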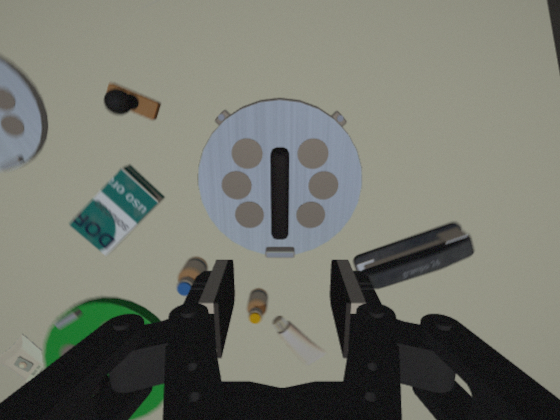

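The wrist view shows the stand centred at (178,280) with its bar vertical at columns 271–288. The lugs are symmetric at (118,222) and (118,340), and the fingers are parallel to the bar. I'll go down and straddle it.

>>> play_rows(rows=[{"tx": 0, "ty": -1.5, "tz": 45, "wx": 0, "wy": 0, "wz": 0, "grip": 0.5}, {"tx": 0, "ty": 0, "tz": 45, "wx": 0, "wy": 0, "wz": 0, "grip": 0.5}, {"tx": 0, "ty": 0, "tz": 45, "wx": 0, "wy": 0, "wz": 0, "grip": 0.5}, {"tx": 0, "ty": 0, "tz": 20, "wx": 0, "wy": 0, "wz": 0, "grip": 0.5}, {"tx": 0, "ty": 0, "tz": 12, "wx": 0, "wy": 0, "wz": 0, "grip": 0.5}, {"tx": 0, "ty": 0, "tz": 10, "wx": 0, "wy": 0, "wz": 0, "grip": 0.5}, {"tx": 0, "ty": 0, "tz": 0, "wx": 0, "wy": 0, "wz": 0, "grip": 0.4}, {"tx": 0, "ty": 0, "tz": 0, "wx": 0, "wy": 0, "wz": 0, "grip": 0.27}, {"tx": 0, "ty": 0, "tz": 0, "wx": 0, "wy": 0, "wz": 0, "grip": 0.27}, {"tx": 0, "ty": 0, "tz": 0, "wx": 0, "wy": 0, "wz": 0, "grip": 0.27}], force=20)

```text
time: 4.0
eef_pos: [0.5396, -0.0119, 0.0554]
eef_rot: [-1.834, 2.548, -0.001]
contact_force: [0.5, -0.2, 1.3]
grip_width: 0.275
gripper_force: 0.0
```

```bash
python3 m.py w3.png .065|head -3; python3 -c "
from h import *
s=r.sense();print(s['moment'],s['contact_force'],s['gripper_force'],s['grip_width'])"
```

```text
4.05 [ 0.53941351 -0.011976    0.05521644] [ 0.28  0.44 -0.42  0.   -0.71 -0.6 ] ytool yaw 161.5060579531768
stand_handle [299. 283.] 0.81 [ 0.542 -0.007  0.065]
stand [238. 278.] 0.93 [ 0.542 -0.014  0.012]
[-0.00659978  0.01498228  0.0645474 ] [-0.68603619  0.13601831 -0.37168373] 0.0 0.2702656038136027
```

View pics/w3.png

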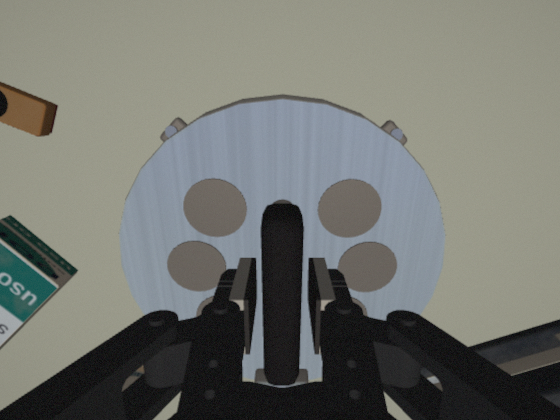

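The fingers straddle the bar, seen at columns 262–302, evenly at columns 255 and 310 with no contact. Now I'll feel for the channel by turning clockwise in small steps.

```bash
cat > q.py <<'E'
from h import *
im=read_camera('wrist').max(2); s=r.sense()
M=R.from_rotvec(s['eef_rot']).as_matrix()
b=im[120:330]<60; c=b[:,245:320].sum(1); top=[120+int(np.argmax(b[:,j])) for j in (274,282,290)]
rows=[(k,int(np.nonzero(im[k,257:308]<60)[0].mean()+257) if (im[k,257:308]<60).any() else None) for k in (215,235,252)]
print(round(s['time'],2),'Mz',round(s['moment'][2],3),'M',s['moment'].round(2),'F',s['contact_force'].round(1),'pos',s['eef_pos'].round(4),'ybar',round(float(np.degrees(np.arctan2(M[1,1],M[0,1]))),1),'q6',s['joint_positions'][5].round(2),'barend',top,rows,'w',round(s['grip_width'],3))
E
python3 q.py
```

```text
4.25 Mz -0.017 M [-0.04  0.02 -0.02] F [ 0.9  0.6 -0.2] pos [ 0.539  -0.0121  0.0546] ybar 161.5 q6 -0.6 barend [204, 204, 205] [(215, 280), (235, 280), (252, 281)] w 0.269
```

>>> play_rows(rows=[{"tx": 0, "ty": 0, "tz": 0, "wx": 0, "wy": 0, "wz": 3, "grip": 0.27}, {"tx": 0, "ty": 0, "tz": 0, "wx": 0, "wy": 0, "wz": 3, "grip": 0.27}, {"tx": 0, "ty": 0, "tz": 0, "wx": 0, "wy": 0, "wz": 3, "grip": 0.27}, {"tx": 0, "ty": 0, "tz": 0, "wx": 0, "wy": 0, "wz": 3, "grip": 0.27}, {"tx": 0, "ty": 0, "tz": 0, "wx": 0, "wy": 0, "wz": 3, "grip": 0.27}, {"tx": 0, "ty": 0, "tz": 0, "wx": 0, "wy": 0, "wz": 3, "grip": 0.27}])

```text
time: 4.85
eef_pos: [0.5394, -0.012, 0.0544]
eef_rot: [-1.411, 2.806, -0.001]
contact_force: [0.8, 0.2, -0.6]
grip_width: 0.269
gripper_force: 2.7
```

```bash
python3 q.py
```

```text
4.9 Mz -0.029 M [ 0.01 -0.05 -0.03] F [ 0.6 -0.3  0.9] pos [ 0.5392 -0.0121  0.0544] ybar 143.3 q6 -0.92 barend [208, 227, 250] [(215, 267), (235, 270), (252, 273)] w 0.273
```

Joint 6 moves the opposite way to what I assumed. A counter-clockwise turn (negative wz) has the full range, so I'll turn that way.

>>> play_rows(rows=[{"tx": 0, "ty": 0, "tz": 0, "wx": 0, "wy": 0, "wz": -5, "grip": 0.27}, {"tx": 0, "ty": 0, "tz": 0, "wx": 0, "wy": 0, "wz": -5, "grip": 0.27}, {"tx": 0, "ty": 0, "tz": 0, "wx": 0, "wy": 0, "wz": -5, "grip": 0.27}, {"tx": 0, "ty": 0, "tz": 0, "wx": 0, "wy": 0, "wz": -5, "grip": 0.27}, {"tx": 0, "ty": 0, "tz": 0, "wx": 0, "wy": 0, "wz": -5, "grip": 0.27}, {"tx": 0, "ty": 0, "tz": 0, "wx": 0, "wy": 0, "wz": -3, "grip": 0.27}, {"tx": 0, "ty": 0, "tz": 0, "wx": 0, "wy": 0, "wz": -3, "grip": 0.27}, {"tx": 0, "ty": 0, "tz": 0, "wx": 0, "wy": 0, "wz": -3, "grip": 0.27}, {"tx": 0, "ty": 0, "tz": 0, "wx": 0, "wy": 0, "wz": -3, "grip": 0.27}])

```text
time: 5.8
eef_pos: [0.5389, -0.0121, 0.0543]
eef_rot: [-2.234, 2.208, -0.0]
contact_force: [0.4, 0.8, -0.8]
grip_width: 0.272
gripper_force: 2.2
```

```bash
python3 q.py
```

```text
5.85 Mz -0.023 M [ 0.01  0.01 -0.02] F [ 0.5 -0.4 -0.3] pos [ 0.5389 -0.0121  0.0543] ybar -179.3 q6 -0.27 barend [251, 227, 209] [(215, 296), (235, 293), (252, 290)] w 0.274
```

>>> play_rows(rows=[{"tx": 0, "ty": 0, "tz": 0, "wx": 0, "wy": 0, "wz": -3, "grip": 0.27}, {"tx": 0, "ty": 0, "tz": 0, "wx": 0, "wy": 0, "wz": -3, "grip": 0.27}, {"tx": 0, "ty": 0, "tz": 0, "wx": 0, "wy": 0, "wz": -3, "grip": 0.27}, {"tx": 0, "ty": 0, "tz": 0, "wx": 0, "wy": 0, "wz": -3, "grip": 0.27}])

```text
time: 6.25
eef_pos: [0.5389, -0.0121, 0.0543]
eef_rot: [-2.452, 1.964, -0.0]
contact_force: [-0.4, 0.6, -0.1]
grip_width: 0.269
gripper_force: 2.3
```

```bash
python3 q.py
```

```text
6.3 Mz 0.001 M [ 0.03 -0.06  0.  ] F [-1.   0.4 -0.6] pos [ 0.5389 -0.0121  0.0543] ybar -167.3 q6 -0.06 barend [251, 227, 209] [(215, 297), (235, 293), (252, 290)] w 0.273
```

>>> play_rows(rows=[{"tx": 0, "ty": 0, "tz": 0, "wx": 0, "wy": 0, "wz": -3, "grip": 0.27}, {"tx": 0, "ty": 0, "tz": 0, "wx": 0, "wy": 0, "wz": -3, "grip": 0.27}, {"tx": 0, "ty": 0, "tz": 0, "wx": 0, "wy": 0, "wz": -3, "grip": 0.27}, {"tx": 0, "ty": 0, "tz": 0, "wx": 0, "wy": 0, "wz": -3, "grip": 0.27}])

```text
time: 6.7
eef_pos: [0.5388, -0.0121, 0.0543]
eef_rot: [2.643, -1.698, -0.0]
contact_force: [0.3, 0.3, -0.1]
grip_width: 0.27
gripper_force: 2.4
```

```bash
python3 q.py
```

```text
6.75 Mz -0.078 M [ 0.08  0.02 -0.08] F [-0.   0.8 -0.2] pos [ 0.5388 -0.0121  0.0543] ybar -155.4 q6 0.15 barend [251, 227, 209] [(215, 297), (235, 293), (252, 290)] w 0.27
```

>>> play_rows(rows=[{"tx": 0, "ty": 0, "tz": 0, "wx": 0, "wy": 0, "wz": -3, "grip": 0.27}, {"tx": 0, "ty": 0, "tz": 0, "wx": 0, "wy": 0, "wz": -3, "grip": 0.27}, {"tx": 0, "ty": 0, "tz": 0, "wx": 0, "wy": 0, "wz": -3, "grip": 0.27}, {"tx": 0, "ty": 0, "tz": 0, "wx": 0, "wy": 0, "wz": -3, "grip": 0.27}])

```text
time: 7.15
eef_pos: [0.5388, -0.0121, 0.0543]
eef_rot: [2.806, -1.414, -0.0]
contact_force: [-0.2, 0.2, 1.1]
grip_width: 0.273
gripper_force: 2.4
```

```bash
python3 q.py
```

```text
7.2 Mz -0.012 M [ 0.05  0.06 -0.01] F [-0.5 -0.5 -0.3] pos [ 0.5388 -0.0121  0.0543] ybar -143.4 q6 0.36 barend [251, 227, 209] [(215, 297), (235, 293), (252, 290)] w 0.272
```

>>> play_rows(rows=[{"tx": 0, "ty": 0, "tz": 0, "wx": 0, "wy": 0, "wz": -3, "grip": 0.27}, {"tx": 0, "ty": 0, "tz": 0, "wx": 0, "wy": 0, "wz": -3, "grip": 0.27}, {"tx": 0, "ty": 0, "tz": 0, "wx": 0, "wy": 0, "wz": -3, "grip": 0.27}, {"tx": 0, "ty": 0, "tz": 0, "wx": 0, "wy": 0, "wz": -3, "grip": 0.27}])

```text
time: 7.6
eef_pos: [0.5389, -0.0121, 0.0543]
eef_rot: [-2.937, 1.114, -0.0]
contact_force: [0.4, 0.2, 0.9]
grip_width: 0.273
gripper_force: 2.3
```

```bash
python3 q.py
```

```text
7.65 Mz -0.049 M [-0.01 -0.05 -0.05] F [0.5 0.4 0.6] pos [ 0.539  -0.0121  0.0543] ybar -131.4 q6 0.57 barend [251, 227, 209] [(215, 296), (235, 293), (252, 290)] w 0.267
```

>>> play_rows(rows=[{"tx": 0, "ty": 0, "tz": 0, "wx": 0, "wy": 0, "wz": -3, "grip": 0.27}, {"tx": 0, "ty": 0, "tz": 0, "wx": 0, "wy": 0, "wz": -3, "grip": 0.27}, {"tx": 0, "ty": 0, "tz": 0, "wx": 0, "wy": 0, "wz": -3, "grip": 0.27}, {"tx": 0, "ty": 0, "tz": 0, "wx": 0, "wy": 0, "wz": -3, "grip": 0.27}])

```text
time: 8.05
eef_pos: [0.5389, -0.0121, 0.0543]
eef_rot: [-3.038, 0.801, -0.0]
contact_force: [0.5, -0.1, -1.1]
grip_width: 0.273
gripper_force: 2.4
```

```bash
python3 q.py
```

```text
8.1 Mz 0.005 M [ 0.09 -0.01  0.01] F [ 0.4 -0.  -0.1] pos [ 0.5389 -0.0121  0.0543] ybar -119.4 q6 0.78 barend [251, 227, 209] [(215, 296), (235, 293), (252, 290)] w 0.268
```

>>> play_rows(rows=[{"tx": 0, "ty": 0, "tz": 0, "wx": 0, "wy": 0, "wz": -3, "grip": 0.27}, {"tx": 0, "ty": 0, "tz": 0, "wx": 0, "wy": 0, "wz": -3, "grip": 0.27}, {"tx": 0, "ty": 0, "tz": 0, "wx": 0, "wy": 0, "wz": -3, "grip": 0.27}, {"tx": 0, "ty": 0, "tz": 0, "wx": 0, "wy": 0, "wz": -3, "grip": 0.27}])

```text
time: 8.5
eef_pos: [0.5389, -0.0121, 0.0543]
eef_rot: [-3.105, 0.48, -0.0]
contact_force: [0.0, 0.7, 0.5]
grip_width: 0.271
gripper_force: 2.2
```

```bash
python3 q.py
```

```text
8.55 Mz -0.089 M [ 0.06 -0.02 -0.09] F [-0.5  0.3 -0.4] pos [ 0.5389 -0.0121  0.0543] ybar -107.5 q6 0.99 barend [250, 227, 209] [(215, 296), (235, 293), (252, 290)] w 0.269
```

>>> play_rows(rows=[{"tx": 0, "ty": 0, "tz": 0, "wx": 0, "wy": 0, "wz": -3, "grip": 0.27}, {"tx": 0, "ty": 0, "tz": 0, "wx": 0, "wy": 0, "wz": -3, "grip": 0.27}, {"tx": 0, "ty": 0, "tz": 0, "wx": 0, "wy": 0, "wz": -3, "grip": 0.27}, {"tx": 0, "ty": 0, "tz": 0, "wx": 0, "wy": 0, "wz": -3, "grip": 0.27}])

```text
time: 8.95
eef_pos: [0.5389, -0.0121, 0.0543]
eef_rot: [-3.138, 0.153, 0.0]
contact_force: [-0.7, 0.3, -0.6]
grip_width: 0.275
gripper_force: 2.5
```

```bash
python3 q.py
```

```text
9.0 Mz 0.052 M [0.07 0.   0.05] F [-1.4  0.9  0.5] pos [ 0.5389 -0.0121  0.0543] ybar -95.5 q6 1.2 barend [250, 227, 209] [(215, 296), (235, 293), (252, 290)] w 0.269
```

>>> play_rows(rows=[{"tx": 0, "ty": 0, "tz": 0, "wx": 0, "wy": 0, "wz": -3, "grip": 0.27}, {"tx": 0, "ty": 0, "tz": 0, "wx": 0, "wy": 0, "wz": -3, "grip": 0.27}, {"tx": 0, "ty": 0, "tz": 0, "wx": 0, "wy": 0, "wz": -3, "grip": 0.27}, {"tx": 0, "ty": 0, "tz": 0, "wx": 0, "wy": 0, "wz": -3, "grip": 0.27}])

```text
time: 9.4
eef_pos: [0.5389, -0.0121, 0.0543]
eef_rot: [-3.137, -0.176, 0.0]
contact_force: [-0.2, -0.1, 0.0]
grip_width: 0.27
gripper_force: 2.3
```

```bash
python3 q.py
```

```text
9.45 Mz 0.003 M [0.07 0.01 0.  ] F [-0.6  0.8  0.2] pos [ 0.5388 -0.0121  0.0543] ybar -83.5 q6 1.41 barend [250, 227, 209] [(215, 296), (235, 293), (252, 290)] w 0.274
```

>>> play_rows(rows=[{"tx": 0, "ty": 0, "tz": 0, "wx": 0, "wy": 0, "wz": -3, "grip": 0.27}, {"tx": 0, "ty": 0, "tz": 0, "wx": 0, "wy": 0, "wz": -3, "grip": 0.27}, {"tx": 0, "ty": 0, "tz": 0, "wx": 0, "wy": 0, "wz": -3, "grip": 0.27}, {"tx": 0, "ty": 0, "tz": 0, "wx": 0, "wy": 0, "wz": -3, "grip": 0.27}])

```text
time: 9.85
eef_pos: [0.5387, -0.0121, 0.0541]
eef_rot: [-3.101, -0.502, 0.001]
contact_force: [-0.6, 1.4, -2.3]
grip_width: 0.272
gripper_force: 2.9
```

```bash
python3 q.py; python3 - <<'E'
from h import *
a=save('wrist','w4.png'); b=save('top','t4.png')
cv2.imwrite('pics/v4.png',np.hstack([a[60:420,80:480],cv2.resize(b[190:295,220:330],(377,360),interpolation=cv2.INTER_CUBIC)])[:,:,::-1])
E
```

```text
9.9 Mz -0.061 M [ 0.23 -0.2  -0.06] F [-0.9  2.5 -1.9] pos [ 0.5387 -0.012   0.054 ] ybar -71.5 q6 1.62 barend [249, 224, 207] [(215, 296), (235, 293), (252, 290)] w 0.271
```

View pics/v4.png

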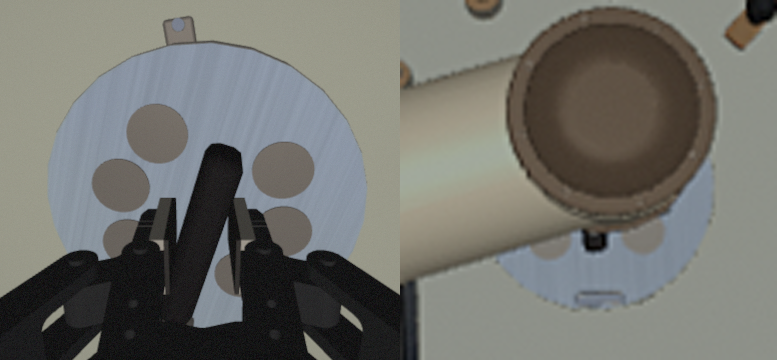

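The view shows the bar wedged diagonally between the fingers and the disc still nearly in place. The forces and the bar end (top near (155,225) in the view) have begun to change, so the feet may be starting to drop with the pads holding them. I'll turn a little further, then relax.

>>> play_rows(rows=[{"tx": 0, "ty": 0, "tz": 0, "wx": 0, "wy": 0, "wz": -2, "grip": 0.27}, {"tx": 0, "ty": 0, "tz": 0, "wx": 0, "wy": 0, "wz": -2, "grip": 0.27}])

```text
time: 10.2
eef_pos: [0.5391, -0.012, 0.0542]
eef_rot: [-3.082, -0.611, -0.001]
contact_force: [0.8, 0.6, -2.0]
grip_width: 0.27
gripper_force: 1.2
```

```bash
python3 q.py
```

```text
10.25 Mz -0.015 M [ 0.08 -0.06 -0.01] F [1.1 0.1 0.5] pos [ 0.5392 -0.0119  0.0543] ybar -67.5 q6 1.68 barend [247, 222, 206] [(215, 296), (235, 292), (252, 290)] w 0.27
```

>>> play_rows(rows=[{"tx": 0, "ty": 0, "tz": 0, "wx": 0, "wy": 0, "wz": 4, "grip": 0.27}, {"tx": 0, "ty": 0, "tz": 0, "wx": 0, "wy": 0, "wz": 0, "grip": 0.27}])

```text
time: 10.45
eef_pos: [0.5389, -0.0122, 0.0544]
eef_rot: [3.101, 0.502, -0.0]
contact_force: [0.9, -0.1, 0.5]
grip_width: 0.268
gripper_force: 0.0
```

```bash
python3 q.py
```

```text
10.5 Mz 0.012 M [-0.   -0.01  0.01] F [ 0.6 -0.6  0.6] pos [ 0.5389 -0.0122  0.0544] ybar -71.5 q6 1.61 barend [232, 196, 191] [(215, 292), (235, 290), (252, 289)] w 0.274
```

The bar end moved about 12 px toward −y, which fits the stand having levelled out. I'll open, rise and look.

>>> play_rows(rows=[{"tx": 0, "ty": 0, "tz": 0, "wx": 0, "wy": 0, "wz": 0, "grip": 0.6}, {"tx": 0, "ty": 0, "tz": 0, "wx": 0, "wy": 0, "wz": 0, "grip": 0.6}, {"tx": 0, "ty": 0, "tz": 0, "wx": 0, "wy": 0, "wz": 0, "grip": 0.6}, {"tx": 0, "ty": 0, "tz": -10, "wx": 0, "wy": 0, "wz": 0, "grip": 0.6}, {"tx": 0, "ty": 0, "tz": -20, "wx": 0, "wy": 0, "wz": 0, "grip": 0.6}, {"tx": 0, "ty": 0, "tz": -40, "wx": 0, "wy": 0, "wz": 0, "grip": 0.6}, {"tx": 0, "ty": 0, "tz": -45, "wx": 0, "wy": 0, "wz": 0, "grip": 0.6}, {"tx": 0, "ty": 0, "tz": -45, "wx": 0, "wy": 0, "wz": 0, "grip": 0.6}, {"tx": 0, "ty": 0, "tz": 0, "wx": 0, "wy": 0, "wz": 0, "grip": 0.6}, {"tx": 0, "ty": 0, "tz": 0, "wx": 0, "wy": 0, "wz": 0, "grip": 0.6}])

```text
time: 11.5
eef_pos: [0.5392, -0.0119, 0.2162]
eef_rot: [-3.1, -0.505, -0.006]
contact_force: [0.1, -0.5, -0.4]
grip_width: 0.602
gripper_force: 0.0
```

```bash
python3 m.py w5.png .064; python3 - <<'E'
from h import *
b=save('scene','s5.png'); a0=cv2.imread('pics/scene.png'); w=cv2.imread('pics/w5.png'); w0=cv2.imread('pics/w2.png')
f=lambda i:cv2.resize(i[190:275,245:355],(400,300),interpolation=cv2.INTER_CUBIC)
g=lambda i:i[20:320,80:480]
cv2.imwrite('pics/v5.png',np.vstack([np.hstack([f(a0),f(b[:,:,::-1])]),np.hstack([g(w0),g(w)])]))
def ell(im,P,zz):
    hsv=cv2.cvtColor(im,cv2.COLOR_BGR2HSV)
    d=((hsv[:,:,0]>95)&(hsv[:,:,0]<130)&(hsv[:,:,1]>20)&(im.max(2)>90)).astype(np.uint8)
    cs=cv2.findContours(d,cv2.RETR_EXTERNAL,cv2.CHAIN_APPROX_NONE)[0]; cn=max(cs,key=cv2.contourArea)
    e=cv2.fitEllipse(cv2.convexHull(cn)); return e
print(ell(w0,0,0),ell(w,0,0))
E
```

```text
11.55 [ 0.53832001 -0.01211459  0.21449105] [ 0.28  0.25 -0.23 -0.   -1.09  1.62] ytool yaw -71.51040891167824
stand_handle [196. 284.] 0.58 [ 0.537 -0.016  0.065]
stand [180. 284.] 0.64 [ 0.539 -0.016  0.012]
448.5 105.5 (25.0, 35.0) [ 0.6485 -0.1163  0.064 ] 113.62683782402209
283.30474853515625 193.05166625976562 (18.26493263244629, 95.01775360107422) [ 0.5384 -0.0142  0.064 ] 8.838392703627804
129.1697998046875 236.59434509277344 (39.499176025390625, 119.29611206054688) [0.4569 0.1035 0.064 ] 0.2604001214739967
279.5 340.0 (158.0, 559.0) [ 0.3961 -0.0579  0.064 ] 108.77349638797894
((278.4124755859375, 176.12258911132812), (155.55160522460938, 165.3848419189453), 107.66145324707031) ((282.7087707519531, 181.408203125), (163.1080780029297, 167.50393676757812), 86.8206787109375)
```

View pics/v5.png

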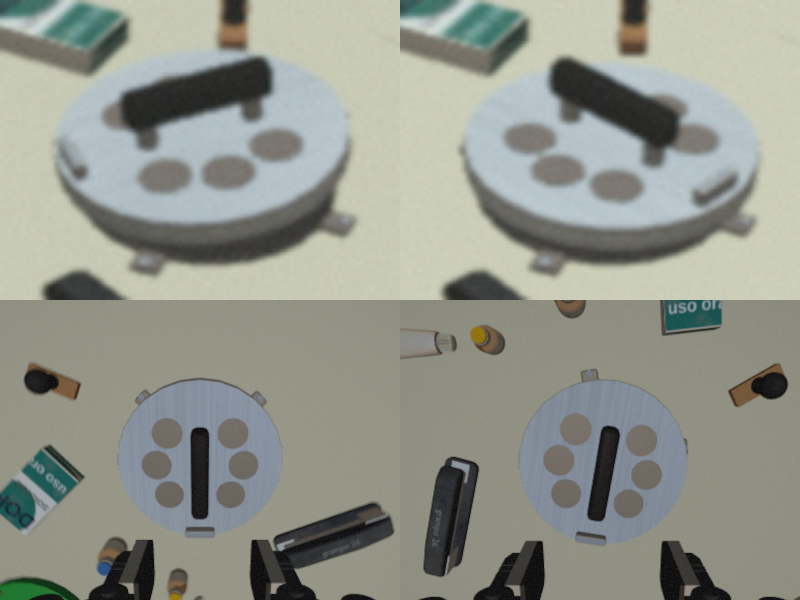

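The scene crops show the tilted disc before (left) and a lower, apparently level disc after (right). To be sure, I'll fit the level-low and leaning hypotheses to both pictures.

```bash
python3 - <<'E'
from h import *
from scipy.optimize import least_squares
def proj(P,X):
    f=210/np.tan(np.radians(P['fovy'])/2);M=R.from_rotvec(P['attitude']).as_matrix()
    c=(X-P['origin'])@M; return np.c_[P['cx']+f*c[:,0]/-c[:,2],P['cy']-f*c[:,1]/-c[:,2]]
def hull(im,seed):
    hsv=cv2.cvtColor(im,cv2.COLOR_BGR2HSV)
    d=((hsv[:,:,0]>90)&(hsv[:,:,0]<130)&(hsv[:,:,1]>18)&(im.max(2)>110)).astype(np.uint8)
    cs=cv2.findContours(d,cv2.RETR_EXTERNAL,cv2.CHAIN_APPROX_NONE)[0]
    cn=max([c for c in cs if cv2.pointPolygonTest(cv2.convexHull(c),seed,False)>0],key=cv2.contourArea)
    return cv2.fitEllipse(cv2.convexHull(cn))
def key(e): # centre + shape matrix
    (cx,cy),(w,h),a=e;a=np.radians(a);U=np.array([[np.cos(a),-np.sin(a)],[np.sin(a),np.cos(a)]])
    S=U@np.diag([w*w/4,h*h/4])@U.T; return cx,cy,np.sqrt(S[0,0]),np.sqrt(S[1,1]),S[0,1]/np.sqrt(S[0,0]*S[1,1])*20
t=np.linspace(0,2*np.pi,60,endpoint=False)
PS=camera_params('scene')
def model(x,y,z,tilt,yaw):
    Q=R.from_euler('z',yaw)*R.from_euler('x',tilt)
    X=Q.apply(np.c_[.08*np.cos(t),.08*np.sin(t),0*t+.028])+[x,y,z]
    return key(cv2.fitEllipse(proj(PS,X).astype(np.float32)))
for n,yaw in (('scene.png',71.7),('s5.png',-171.2)):
    e=key(hull(cv2.imread('pics/'+n),(301,237))); print(n,np.round(e,1))
    for z,tl in ((.012,-.115),(.012,.115),(.012,0),(.006,0)):
        f=lambda v:np.array(model(v[0],v[1],z,tl,np.radians(yaw)))-e
        s=least_squares(f,[.538,-.012],x_scale=.01,diff_step=1e-3); print(z,tl,s.x.round(4),'res',s.fun.round(1))
W=camera_params('wrist')
for z,zb in ((.034,.07),(.040,.076)):
    print(at_z('wrist',[181.4,282.7],z,W).round(4),at_z('wrist',[193.05,283.3],zb,W).round(4))
E
```

```text
scene.png [300.2 228.5  39.2  24.1  -1.7]
0.012 -0.115 [ 0.5446 -0.0123] res [-0.1 -0.5  1.6  2.8  3.4]
0.012 0.115 [ 0.5357 -0.0077] res [-0.1  0.3  1.9 -4.4  1.4]
0.012 0 [ 0.5401 -0.0099] res [-0.1 -0.1  1.8 -0.7  2.7]
0.006 0 [ 0.5464 -0.0153] res [-0.1 -0.   1.4 -0.9  2.7]
s5.png [302.6 231.   39.5  22.7   1. ]
0.012 -0.115 [ 0.5297 -0.0048] res [-0.1  0.1  1.5 -1.6  2.8]
0.012 0.115 [ 0.5332 -0.013 ] res [ 0.1 -0.7  1.6  3.7 -2. ]
0.012 0 [ 0.5314 -0.0089] res [-0.  -0.3  1.7  1.   0. ]
0.006 0 [ 0.5376 -0.0143] res [-0.  -0.2  1.3  0.7  0. ]
[ 0.5413 -0.0129  0.034 ] [ 0.5398 -0.0139  0.07  ]
[ 0.5426 -0.0125  0.04  ] [ 0.5413 -0.0134  0.076 ]
```

The level-low fit is best and is centred on the base, but the wrist check leaves doubt. I'll swing the arm aside and compare with the first top view.

>>> play_rows(rows=[{"tx": -10, "ty": 42, "tz": 0, "wx": 0, "wy": 0, "wz": 0, "grip": 0.6}, {"tx": -10, "ty": 42, "tz": 0, "wx": 0, "wy": 0, "wz": 0, "grip": 0.6}, {"tx": -10, "ty": 42, "tz": 0, "wx": 0, "wy": 0, "wz": 0, "grip": 0.6}, {"tx": -10, "ty": 42, "tz": 0, "wx": 0, "wy": 0, "wz": 0, "grip": 0.6}, {"tx": -10, "ty": 42, "tz": 0, "wx": 0, "wy": 0, "wz": 0, "grip": 0.6}, {"tx": -10, "ty": 42, "tz": 0, "wx": 0, "wy": 0, "wz": 0, "grip": 0.6}, {"tx": -10, "ty": 42, "tz": 0, "wx": 0, "wy": 0, "wz": 0, "grip": 0.6}, {"tx": 0, "ty": 0, "tz": 0, "wx": 0, "wy": 0, "wz": 0, "grip": 0.6}])

```text
time: 12.55
eef_pos: [0.5651, -0.3176, 0.2119]
eef_rot: [-3.102, -0.497, 0.005]
contact_force: [-0.5, 0.2, -1.2]
grip_width: 0.598
gripper_force: 0.0
```

```bash
python3 - <<'E'
from h import *
save('top','t6.png'); print(r.sense()['time'])
for n in ('top.png','t6.png'):
    im=cv2.imread('pics/'+n);hsv=cv2.cvtColor(im,cv2.COLOR_BGR2HSV)
    m=np.zeros(im.shape[:2],np.uint8); cv2.circle(m,(275,242),42,255,-1)
    dark=((hsv[:,:,2]<70)&(m>0)).astype(np.uint8);k,l,s,ce=cv2.connectedComponentsWithStats(dark);i=1+np.argmax(s[1:,4]);ys,xs=np.nonzero(l==i)
    (cx,cy),wh,a=cv2.minAreaRect(np.c_[xs,ys].astype(np.float32))
    disc=((hsv[:,:,0]>95)&(hsv[:,:,0]<130)&(hsv[:,:,1]>20)&(m>0)).astype(np.uint8)
    e=cv2.fitEllipse(cv2.convexHull(max(cv2.findContours(disc,cv2.RETR_EXTERNAL,cv2.CHAIN_APPROX_NONE)[0],key=cv2.contourArea)))
    print(n,'bar',np.round((cx,cy),1),wh,a,'ell',np.round(e[0],1),np.round(e[1],1),round(e[2]))
    for dz in (.012,.006): print(dz,'disc',at_z('top',e[0][::-1],dz+.028).round(4),'bar',at_z('top',[cy,cx],dz+.064).round(4))
a,b=[cv2.resize(cv2.imread('pics/'+n)[195:290,225:325],(400,380),interpolation=cv2.INTER_CUBIC) for n in('top.png','t6.png')]
cv2.imwrite('pics/v6.png',np.hstack([a,b]))
E
```

```text
12.6
top.png bar [272.8 239.7] (37.33502197265625, 7.12413215637207) 17.744672775268555 ell [274.3 241.8] [69.  70.5] 43
0.012 disc [ 0.5388 -0.0091  0.04  ] bar [ 0.5406 -0.0052  0.076 ]
0.006 disc [ 0.5392 -0.0092  0.034 ] bar [ 0.5411 -0.0053  0.07  ]
t6.png bar [275.9 242. ] (37.15416717529297, 6.740357398986816) 80.53767395019531 ell [275.5 243.5] [69.9 70.2] 7
0.012 disc [ 0.5348 -0.0119  0.04  ] bar [ 0.5356 -0.012   0.076 ]
0.006 disc [ 0.5352 -0.012   0.034 ] bar [ 0.536  -0.0121  0.07  ]
```

View pics/v6.png

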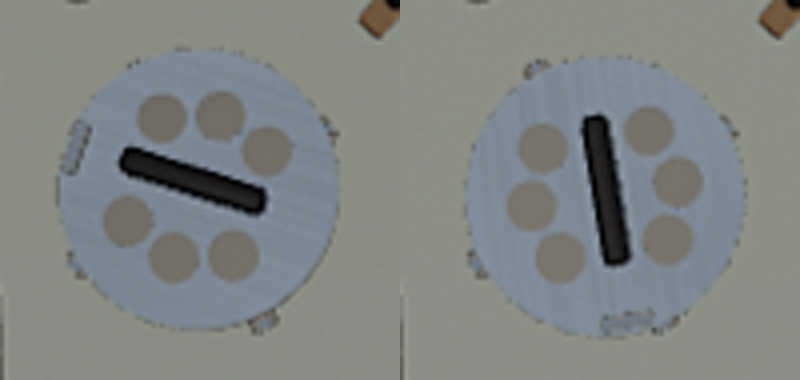

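The bar is now over the disc centre, 0.8 mm off compared with 4.3 mm while it leaned. The stand is level, so its feet are in the channel, and the robot is clear. I'm handing in.

```bash
python3 -c "
from bench import r
print(r.sign_off())"
```

```text
the job is handed in; nothing more can be done
None
```

I turned the stand about 117° counter-clockwise until its long feet dropped into the channel; the last top view shows it level and centred, the gripper is clear, and I handed the job in at 12.6 s, but the sign-off returned no verdict.

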